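# Snap the cover into the terminal housing with the press block

### The job

Lay the loose cover flat-side up in the recess of the open terminal housing and let go of it, so that it rests on the two spring catches. Then take the wooden press block and, holding it, push the cover straight down with it (never with the fingers) until it snaps home flush with the housing's rim, like the one on the finished housing beside it. Finally stand the press block upright on its foot on the bench again, clear of the housings, and leave the other things where they are.

Things in the scene. Friction and masses are not known exactly. Their poses are not given: they have to be found in the camera images.
- housing_open: Terminal housing with an open recess, fixed to the bench: grey plastic box 74 (x) x 150 (y, long) x 52 mm high; origin at the centre of its underside, z up; turned by up to 0.35 rad. Centred in its top is the recess, 54 (x) x 111 (y) mm. An identical housing that already has its cover stands to its left or to its right.
- housing_open_mouth (a point): Centre of the recess at rim height, 52 mm above the bench. Ledges for the cover run along both long sides of the recess, 26 mm below the rim; a terminal strip lies deeper. At each short end a rounded sprung steel catch sticks 6.5 mm into the recess, 14 mm above the ledges; it gives way outwards as the cover is pressed and snaps into the groove in the cover's end.
- housing_closed: The finished housing, fixed to the bench: same size and axes, its recess closed by a cover that lies flush with the rim. Nothing to do on it.
- cover: Loose cover: white plastic block 50 (x) x 108 (y, long) x 26 mm high, 0.12 kg, lying flat cap up on the bench; origin at the centre of its underside, z up; same either way round. The lowest 5 mm taper inwards by 2.5 to 3.5 mm a side as a lead-in; above that the long sides are plain, to be gripped across the 50 mm; each short end has a groove for a catch.
- cover_top (a point): Centre of the cover's flat top, 26 mm above its underside. Laid on the catches, the top stands 18 mm above the rim (70 mm above the bench). About 10 to 18 N straight down near the middle pushes the cover past the catches; it is home when it rests on the ledges and its top is flush with the rim.
- press_block: Press block, loose, 0.25 kg, standing upright on its foot: a wooden hand tool 90 mm tall; origin at the centre of its underside, z up. Foot 36 (x) x 70 (y) mm, 20 mm high, with a rubber sole; above it an upright handle 24 (x) x 44 (y) mm from 20 to 90 mm height, gripped across the 24 mm.
- side_cutters: Side cutters lying on the bench, 150 x 47 x 16 mm; a bystander. Origin at the underside.
- tape_measure: Tape measure standing on the bench near its right edge, 38 x 74 x 65 mm; a bystander. Origin at the underside.
There are look-alikes about, which are no part of the job. Leave any blue or purple look-alike of the press_block alone.

How it is judged (in metres and radians):
On the way, in this order (a step that is already met when the one before it is completed fails the run):
1. the cover lies in the mouth of the recess on the catches, let go (horizontal distance between cover and housing_open below 0.005 m and angle between the y axis of cover and the y axis of housing_open, either way round below 0.08 rad and z of cover in the frame of housing_open between 0.038 and 0.049 m and angle between cover's own z axis and vertical below 0.1 rad and contact force between the fingers and cover below 0.1 N), for 0.2 s.
2. the cover is home in the recess, with the press block on it (horizontal distance between cover and housing_open below 0.005 m and angle between the y axis of cover and the y axis of housing_open, either way round below 0.08 rad and z of cover in the frame of housing_open below 0.028 m and angle between cover's own z axis and vertical below 0.03 rad and contact force between press_block and cover above 0.5 N).
At the end, for the whole second after the job is handed in: The cover is home in the open housing: centred within 5 mm, level within 0.03 rad, its top within 2 mm of flush with the rim. The press block stands upright on the bench, touching neither housing. Both are at rest (horizontal distance between cover and housing_open below 0.005 m and angle between the y axis of cover and the y axis of housing_open, either way round below 0.08 rad and z of cover in the frame of housing_open below 0.028 m and angle between cover's own z axis and vertical below 0.03 rad and height (world z) of press_block below 0.006 m and angle between press_block's own z axis and vertical below 0.05 rad and linear speed of each of press_block, cover below 0.02 m/s and contact force between press_block and housing_open below 0.1 N and contact force between press_block and housing_closed below 0.1 N).
It fails at once if the cover is pushed past the catches by the fingers or the arm instead of by the press block (horizontal distance between cover and housing_open below 0.02 m and z of cover in the frame of housing_open below 0.036 m and contact force between any of the arm, the fingers and cover above 1 N).
It fails at once if a bystander (side cutters or tape measure) is moved more than 30 mm (distance of any of side_cutters, tape_measure from where it was at the start of the episode above 0.03 m).
It also fails if it takes over 72 s, if anything falls off the work surface, if the arm or the gripper's body presses on something with over 40 N, if the wrist force passes 120 N, or if a joint passes its speed limit or range.

### The arm

A 6-joint arm with a two-finger parallel gripper is mounted at the origin on a cart in front of the work surface, level with it; the furniture and walls round the work are solid. World frame = base frame: x ahead of the robot, y to its left, z up, the work surface at z = 0. Lengths are in m, angles in degrees, forces in N, time in s.
With the tool pointing down it reaches from about 0.35 to 0.875 m from the base axis. Payload 4.2 kg.
Tool frame: the origin (TCP) lies on the centre line of the jaws, within the pads' length; the fingertips stand 25 mm ahead of it and the grasp point (between the pads) lies 6 mm ahead of it (finger_overhang is the distance from the TCP to the fingertips, in m); z points along the fingers, y is the line along which they close (so a half turn about z gives the same grasp; the last joint's range is limited). The gripper opens to 87 mm and grips with 3 to 60 N. Pads are 19 mm wide; open, the fingers measure 117 mm over their backs; the gripper's body (75 mm by 190 mm) begins 51 mm behind the grasp point.
Start: joints at [-55.714, 22.042, 0.453, 0, -68.411, -14.817], TCP at [0.208, -0.589, 0.223] pointing down, gripper open.
Joint ranges: [-179.83, 179.83], [-69.29, 118.12], [-61.27, 80.66], [-181.25, 117.63], [-171.15, -9.14], [-177.46, 177.46]. Speed limits (degrees/s): [159.86, 159.86, 180, 180, 180, 180].

### API

Orientations are given as a 3x3 rotation matrix whose columns are the frame's x, y, z axes.
In Python, from station import sense, capture, finish_job, spot_in, tip_of, finger_overhang gives the robot as it stands. The module is installed in compiled form; this text tells all that it offers.
- The arm moves only by the tool servo_tool, never from a script. Its arguments are lists of equal length, an entry for each row: "slide": the shift along the tool's x, y, z in m, a list of three; "spin": the turn about the tool's z in degrees; "grip": the closure, from 0 (fully open) to 1 (shut). A call has exactly 5 rows; each row is the pose to reach, as a shift and turn from the pose commanded when the call began, along the tool's axes at that moment; what a row does not reach only later rows make up. A row lasts 1/12 s, in which the tool goes at most 41.7 mm and 7.16 degrees, less where a joint would pass 70% of its speed; a pose out of reach is approached as far as the arm can. A call with a gripper value outside its range is refused whole. The fingers move at their own pace and stop on an object; the grip force is fixed at half the most. Time passes only in rows, so rows that repeat a pose let the fingers close, or fill a call up. It gives the time, the measured TCP pose, the force, the opening and the grip force at its end, in the units of the state.
- sense(): the state, without advancing time (a new reading comes with each control period).
- capture(name): name is "scene" or "top" or "wrist"; returns a dict with "pixels" (480x640x3 uint8, blue, green, red), "depth" (480x640 float32, m along the optical axis (not along the pixel's ray), 0 where there is no reading), "fx", "fy", "cx", "cy" (pixels), "R" (3x3) and "t" (3): a world point X has camera coordinates R X + t; the wrist camera has in their place "hand_eye" (4x4, takes a point from camera to tool coordinates, whose origin is the TCP and whose axes are the flange's). Camera axes: x right, y down, z forward; pixel columns grow to the right and rows downward; lengths in m; the calibration is good to about 2 mm. A picture is of the moment at which its call begins: read the wrist's pose just before it.
- finish_job(): hands the job in; it is judged then, once.
Trained networks look in the newest picture that a camera, given by its name, has taken for a name from the list of things; names that differ only in an ending like _2 or _b are one class to them, and where a whole thing is asked for, a point or a joint stands for the part that bears it (a point fixed in the world has none). Each returns a list of dicts, best first, with "conf" (0 to 1); they miss things now and then, are a little off and sometimes report something else, mostly with a low value. They report only what shows in the picture. A call takes as long as a camera call. They do not tell look-alikes from the thing itself.
- spot_in(thing, camera): "point" ([x, y, z] in m, in world coordinates, good to about 4 mm: the middle of the surface that is visible of it).
- tip_of(thing, camera): "point" ([x, y, z] in m, in world coordinates, good to about 4 mm: a listed point, or the origin of a listed thing).
The state is a dict: "time_s": time; "joints": joint angles; "joint_velocities": joint speeds; "effort": joint torques, N m; "tcp_pos": TCP position; "ee_rot": TCP orientation; "wrist_force": force on the tool from outside, world axes, zero at the start; "moment": the same for the moment, N m; "gripper_width": opening from 0.0 (shut) to 1.0 (fully open); "gripper_force": force on a finger pad.
Only numpy, scipy, OpenCV 4.12 (cv2) and the standard library are available. Lean on these libraries where they do the work, as an engineer would, in place of code of your own. Each camera call takes 0.05 s, during which the arm holds its last target. There are 200 camera calls.

## Working session

There is one attempt and no reset: what is moved stays moved. The work goes in short steps, Python scripts to look and compute and a tool call to move; the robot and the scene stay as the last step left them, time stands still between calls to the robot, and variables do not carry over. Pictures are saved under pics/ and viewed, at most 10 in all, crops included, and the job is handed in when it is done.

Besides the shell and the picture viewer there is one more tool, called after "Emit:" in YAML: its name, and indented under it one key for each argument. servo_tool: Moves the arm, as the interface text tells. Its arguments: {"type":"object","properties":{"slide":{"type":"array"},"spin":{"type":"array"},"grip":{"type":"array"}},"required":["slide","spin","grip"]}

```bash
mkdir -p pics; cat > h.py <<'E'
import numpy as np, cv2
from station import *
def cloud(c):
    v,u=np.mgrid[0:480,0:640]; d=c["depth"]
    P=np.stack([(u-c["cx"])/c["fx"]*d,(v-c["cy"])/c["fy"]*d,d],-1)
    return (P-c["t"])@c["R"]   # R^T(P-t)
def pix(c,X):
    p=c["R"]@np.array(X)+c["t"]; return np.round([c["fx"]*p[0]/p[2]+c["cx"],c["fy"]*p[1]/p[2]+c["cy"]])
E
python3 - <<'E'
from h import *
s=sense(); print(s["tcp_pos"],np.round(s["ee_rot"],3),s["time_s"])
for n in("top","scene"):
    c=capture(n); cv2.imwrite(f"pics/{n}0.png",c["pixels"])
    np.savez(f"{n}0.npz",**{k:c[k] for k in c})
    for th in["housing_open","housing_open_mouth","housing_closed","cover","cover_top","press_block","side_cutters","tape_measure"]:
        print(n,th,[(np.round(d["point"],3).tolist(),round(d["conf"],2),pix(c,d["point"]).tolist()) for d in tip_of(th,n)])
E
```

```text
[ 0.20815412 -0.58871382  0.22227951] [[-0.943 -0.333 -0.001]
 [-0.333  0.943  0.002]
 [ 0.     0.002 -1.   ]] 0.0
top housing_open [([0.596, -0.216, 0.001], 0.77, [385.0, 185.0])]
top housing_open_mouth [([0.598, -0.214, 0.051], 0.87, [387.0, 178.0])]
top housing_closed [([0.578, 0.032, 0.001], 0.57, [260.0, 193.0])]
top cover [([0.436, 0.068, 0.003], 0.57, [240.0, 265.0])]
top cover_top [([0.438, 0.062, 0.026], 0.82, [241.0, 263.0]), ([0.579, 0.034, 0.001], 0.51, [259.0, 193.0])]
top press_block [([0.341, -0.335, -0.0], 0.96, [448.0, 316.0]), ([0.614, 0.187, 0.002], 0.93, [184.0, 176.0]), ([0.424, -0.263, 0.0], 0.79, [410.0, 272.0])]
top side_cutters [([0.41, -0.113, -0.0], 0.86, [333.0, 279.0])]
top tape_measure []
scene housing_open [([0.593, -0.218, -0.0], 0.91, [339.0, 220.0])]
scene housing_open_mouth [([0.6, -0.22, 0.056], 0.82, [338.0, 200.0])]
scene housing_closed [([0.579, 0.033, -0.0], 0.69, [254.0, 255.0])]
scene cover [([0.434, 0.064, -0.0], 0.85, [269.0, 295.0])]
scene cover_top [([0.439, 0.068, 0.028], 0.81, [265.0, 284.0]), ([0.598, -0.217, 0.001], 0.71, [338.0, 219.0])]
scene press_block [([0.613, 0.184, -0.002], 0.88, [189.0, 269.0]), ([0.343, -0.34, -0.002], 0.64, [438.0, 256.0]), ([0.43, -0.263, -0.002], 0.52, [390.0, 247.0])]
scene side_cutters [([0.408, -0.114, 0.001], 0.8, [343.0, 273.0])]
scene tape_measure [([0.524, -0.396, -0.001], 0.76, [410.0, 212.0])]
```

View pics/top0.png

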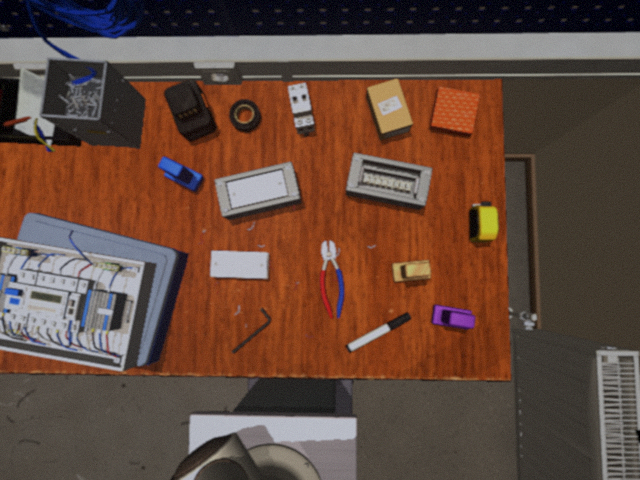

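View pics/scene0.png

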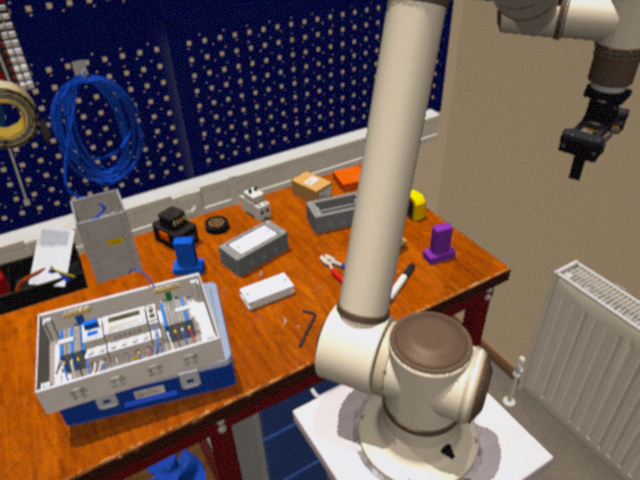

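The top view has three press-block shapes: blue (180,174), purple (454,317) and wooden tan (411,271). I choose the wooden one. The possible covers are the loose white block (240,265), the fitted cover (260,188) and the white device (301,107), and I choose (240,265). The open housing is at (389,181), right of the closed one. I'll check these in one close crop and measure.

```bash
python3 - <<'E'
from h import *
c=dict(np.load("top0.npz")); P=cloud(c); im=c["pixels"]
a=cv2.resize(im[225:305,370:450],(400,400),interpolation=cv2.INTER_CUBIC); b=cv2.resize(im[225:305,200:280],(400,400),interpolation=cv2.INTER_CUBIC)
cv2.imwrite("pics/crop1.png",np.hstack([a,b]))
def rect(name,ctr,r,z0,z1):
    m=(P[...,2]>z0)&(P[...,2]<z1)&(np.hypot(P[...,0]-ctr[0],P[...,1]-ctr[1])<r)
    q=P[m][:,:2].astype(np.float32); R=cv2.minAreaRect(q*1000); 
    print(name,len(q),np.round(R[0],1),np.round(R[1],1),round(R[2],1),"z",np.round(np.median(P[m][:,2]),4))
rect("cover",(.437,.065),.09,.018,.04)
rect("hopen",(.597,-.216),.11,.045,.06)
rect("hclosed",(.578,.032),.11,.045,.06)
rect("pb top",(.427,-.263),.06,.075,.1)
rect("pb foot",(.427,-.263),.06,.012,.026)
rect("tape",(.524,-.396),.07,.03,.08)
rect("cutters",(.41,-.113),.1,.006,.03)
E
```

```text
cover 1469 [436.3  65.9] [108.2  49.9] 88.4 z 0.0268
hopen 1799 [ 632.1 -225. ] [150.5 147.3] 78.8 z 0.0523
hclosed 3059 [577.6  30.1] [ 75.7 150.3] 13.4 z 0.0528
pb top 353 [ 427.  -262.7] [23.9 44.5] 5.7 z 0.0901
pb foot 304 [ 427. -262.] [36.  68.5] 6.0 z 0.0203
tape 902 [ 518.3 -395.6] [39.1 69.8] 89.8 z 0.0611
cutters 836 [ 409.5 -110.6] [103.8 125.1] 57.2 z 0.0125
```

View pics/crop1.png

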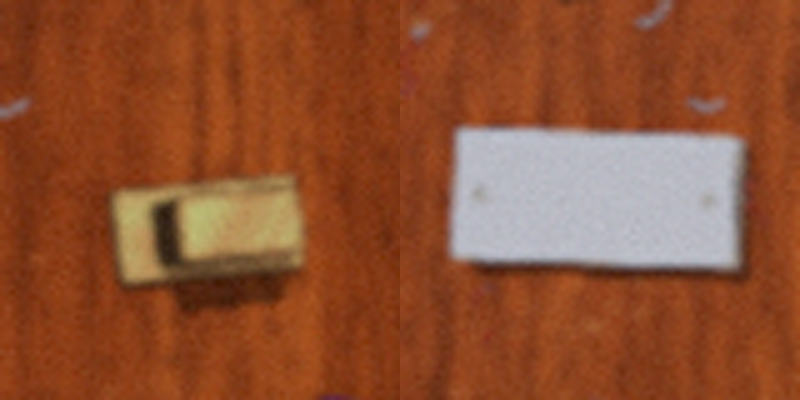

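The crop shows the tan wooden block (about (205,230)) and the white flat-topped cover (about (600,200)), so both choices hold. I'll compute the approach next.

```bash
cat >> h.py <<'E'
def to(xyz,head):
    """slide/spin (tool axes) to reach TCP xyz with tool-y heading head (mod 180), world deg"""
    s=sense(); R=np.array(s["ee_rot"]); d=R.T@(np.array(xyz)-s["tcp_pos"])
    h=np.degrees(np.arctan2(R[1,1],R[0,1])); sp=-((head-h+90)%180-90)
    print("t",round(s["time_s"],2),"tcp",np.round(s["tcp_pos"],4),"h",round(h,2),"j6",round(s["joints"][5],1),"-> slide",np.round(d,4),"spin",round(sp,2))
def rect(name,P,ctr,r,z0,z1):
    m=(P[...,2]>z0)&(P[...,2]<z1)&(np.hypot(P[...,0]-ctr[0],P[...,1]-ctr[1])<r)
    R=cv2.minAreaRect(P[m][:,:2].astype(np.float32)*1000)
    print(name,m.sum(),np.round(R[0],1),np.round(R[1],1),round(R[2],1),"z",np.round(np.median(P[m][:,2]),4))
def wcloud():
    s=sense(); c=capture("wrist"); H=np.array(c["hand_eye"]); T=np.eye(4); T[:3,:3]=s["ee_rot"]; T[:3,3]=s["tcp_pos"]
    W=T@H; c["R"]=W[:3,:3].T; c["t"]=-c["R"]@W[:3,3]; return c,cloud(c)
E
python3 - <<'E'
from h import *
c=dict(np.load("top0.npz")); P=cloud(c)
rect("hopen",P,(.597,-.216),.088,.045,.06)
c=capture("wrist"); print(np.round(c["hand_eye"],3),c["fx"])
to((.597,-.20,.26),178.4)
E
```

```text
hopen 1644 [ 596.6 -217.9] [150.5  75. ] 78.8 z 0.0525
[[-0.    -0.964 -0.267  0.073]
 [ 1.    -0.    -0.     0.   ]
 [ 0.    -0.267  0.964 -0.162]
 [ 0.     0.     0.     1.   ]] 397.04965796491564
t 0.95 tcp [ 0.2083 -0.5892  0.2233] h 109.47 j6 -14.8 -> slide [-0.4962  0.2374 -0.0367] spin -68.93
```

Emit:
servo_tool:
  slide:
    - [-0.034, 0.016, -0.003]
    - [-0.068, 0.032, -0.006]
    - [-0.102, 0.048, -0.009]
    - [-0.136, 0.064, -0.012]
    - [-0.17, 0.08, -0.015]
  spin: [-6, -12, -18, -24, -30]
  grip: [0, 0, 0, 0, 0]

```text
time_s: 1.37
tcp_pos: [0.3428, -0.4559, 0.2387]
ee_rot: [[-0.646, -0.763, 0.0], [-0.763, 0.646, -0.0], [0.0, -0.0, -1.0]]
wrist_force: [0.2, 0.7, -0.3]
gripper_width: 0.999
gripper_force: 0.0
```

```bash
python3 - <<'E'
from h import *
to((.597,-.25,.26),168.8)
E
```

```text
t 1.37 tcp [ 0.3428 -0.4559  0.2387] h 139.74 j6 -3.5 -> slide [-0.3214 -0.0609 -0.0213] spin -29.06
```

Emit:
servo_tool:
  slide:
    - [-0.036, -0.007, -0.002]
    - [-0.072, -0.014, -0.005]
    - [-0.108, -0.021, -0.007]
    - [-0.144, -0.028, -0.009]
    - [-0.18, -0.034, -0.012]
  spin: [-6, -12, -18, -24, -29]
  grip: [0, 0, 0, 0, 0]

```text
time_s: 1.78
tcp_pos: [0.486, -0.341, 0.2505]
ee_rot: [[-0.195, -0.981, 0.0], [-0.981, 0.195, -0.0], [0.0, -0.0, -1.0]]
wrist_force: [0.4, -0.4, 0.2]
gripper_width: 1.0
gripper_force: 0.0
```

```bash
python3 - <<'E'
from h import *
to((.597,-.25,.26),168.8)
E
```

```text
t 1.78 tcp [ 0.486  -0.341   0.2505] h 168.76 j6 8.2 -> slide [-0.1109 -0.0912 -0.0095] spin -0.04
```

Emit:
servo_tool:
  slide:
    - [-0.028, -0.023, -0.002]
    - [-0.056, -0.046, -0.005]
    - [-0.083, -0.068, -0.007]
    - [-0.11, -0.09, -0.009]
    - [-0.11, -0.09, -0.009]
  spin: [0, 0, 0, 0, 0]
  grip: [0, 0, 0, 0, 0]

```text
time_s: 2.2
tcp_pos: [0.5992, -0.249, 0.2587]
ee_rot: [[-0.195, -0.981, 0.002], [-0.981, 0.195, 0.0], [-0.0, -0.002, -1.0]]
wrist_force: [-0.3, -0.9, -0.3]
gripper_width: 0.998
gripper_force: 0.0
```

```bash
python3 - <<'E'
from h import *
c,P=wcloud(); cv2.imwrite("pics/w1.png",c["pixels"])
rect("hopen",P,(.597,-.217),.088,.045,.06)
# recess: points below rim, local frame
a=np.radians(-11.2); ex=np.array([np.cos(a),np.sin(a)]); ey=np.array([-np.sin(a),np.cos(a)])
L=P[...,:2]-[.5966,-.2179]; X=L@ex; Y=L@ey; Z=P[...,2]
rim=(Z>.047)&(Z<.057)
for y0 in(-.04,-.02,0,.02,.04):
    m=rim&(abs(Y-y0)<.008)&(abs(X)<.045); n=m&(X<0);p=m&(X>0)
    print(y0,"x inner",np.percentile(X[n],[2,98]).round(4),np.percentile(X[p],[2,98]).round(4))
for x0 in(-.018,-.009,0,.009,.018):
    m=rim&(abs(X-x0)<.004)&(abs(Y)<.08); n=m&(Y<0);p=m&(Y>0)
    print(x0,"y",np.percentile(Y[n],[2,98]).round(4),np.percentile(Y[p],[2,98]).round(4))
to((.4363,.0659,.2),178.4)
E
```

```text
hopen 5742 [ 596.9 -216.3] [150.7  74.1] 78.6 z 0.0521
-0.04 x inner [-0.0367 -0.0272] [0.0271 0.0367]
-0.02 x inner [-0.0364 -0.0271] [0.0274 0.0361]
0 x inner [-0.0369 -0.0272] [0.0269 0.0365]
0.02 x inner [-0.0367 -0.027 ] [0.027  0.0369]
0.04 x inner [-0.0363 -0.0272] [0.0272 0.0362]
-0.018 y [-0.0736 -0.0546] [0.0567 0.076 ]
-0.009 y [-0.0736 -0.0545] [0.0559 0.0762]
0 y [-0.0736 -0.0545] [0.0555 0.0764]
0.009 y [-0.0736 -0.053 ] [0.0553 0.075 ]
0.018 y [-0.0736 -0.0546] [0.0568 0.075 ]
t 2.25 tcp [ 0.597  -0.2504  0.2586] h 168.69 j6 -2.8 -> slide [-0.2787  0.2196  0.0587] spin -9.71
```

View pics/w1.png

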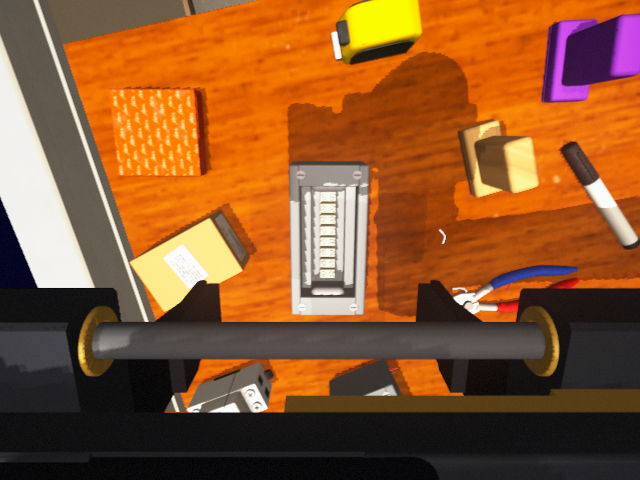

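The wrist view shows the open housing at (330,240) with a clear recess, and the wooden block at (500,160). Next is the cover.

Emit:
servo_tool:
  slide:
    - [-0.028, 0.024, 0.005]
    - [-0.056, 0.048, 0.01]
    - [-0.084, 0.072, 0.015]
    - [-0.112, 0.096, 0.02]
    - [-0.14, 0.12, 0.025]
  spin: [-2, -4, -6, -8, -9.7]
  grip: [0, 0, 0, 0, 0]

```text
time_s: 2.67
tcp_pos: [0.5036, -0.0912, 0.2342]
ee_rot: [[-0.032, -0.999, 0.0], [-0.999, 0.032, -0.0], [0.0, -0.0, -1.0]]
wrist_force: [0.4, 0.7, 1.6]
gripper_width: 1.001
gripper_force: 0.0
```

```bash
python3 - <<'E'
from h import *
to((.4363,.03,.2),178.4)
E
```

```text
t 2.67 tcp [ 0.5036 -0.0912  0.2342] h 178.17 j6 -9.8 -> slide [-0.119   0.0711  0.0342] spin -0.23
```

Emit:
servo_tool:
  slide:
    - [-0.03, 0.018, 0.009]
    - [-0.06, 0.036, 0.018]
    - [-0.09, 0.054, 0.026]
    - [-0.118, 0.071, 0.034]
    - [-0.118, 0.071, 0.034]
  spin: [0, 0, 0, 0, 0]
  grip: [0, 0, 0, 0, 0]

```text
time_s: 3.08
tcp_pos: [0.4344, 0.0305, 0.1993]
ee_rot: [[-0.028, -1.0, -0.003], [-1.0, 0.028, 0.0], [-0.0, 0.003, -1.0]]
wrist_force: [-0.9, -0.4, 0.2]
gripper_width: 0.999
gripper_force: 0.0
```

```bash
python3 - <<'E'
from h import *
capture("top"); c,P=wcloud(); cv2.imwrite("pics/w2.png",c["pixels"])
rect("cover",P,(.437,.065),.09,.018,.04)
m=(P[...,2]>.02)&(P[...,2]<.032)&(np.hypot(P[...,0]-.437,P[...,1]-.065)<.09)
for k in(0,1): print(np.percentile(P[m][:,k],[.3,99.7]))
to((.4363,.0659,.036),178.4)
E
```

```text
cover 6478 [436.4  67.2] [108.1  50. ] 88.4 z 0.0262
[0.41059236 0.4617168 ]
[0.01330804 0.1207577 ]
t 3.18 tcp [0.4375 0.0288 0.2007] h 178.29 j6 -26.9 -> slide [-0.0371  0.0024  0.1647] spin -0.11
```

Emit:
servo_tool:
  slide:
    - [-0.02, 0.001, 0.03]
    - [-0.038, 0.001, 0.06]
    - [-0.038, 0.001, 0.09]
    - [-0.038, 0.001, 0.115]
    - [-0.038, 0.001, 0.13]
  spin: [-0.1, -0.1, -0.1, -0.1, -0.1]
  grip: [0, 0, 0, 0, 0]

```text
time_s: 3.6
tcp_pos: [0.4378, 0.0651, 0.0682]
ee_rot: [[-0.032, -0.999, -0.003], [-0.999, 0.032, -0.001], [0.002, 0.003, -1.0]]
wrist_force: [0.2, 0.7, -0.5]
gripper_width: 1.004
gripper_force: 0.0
```

```bash
python3 - <<'E'
from h import *
capture("top"); to((.4364,.067,.036),178.4)
E
```

```text
t 3.65 tcp [0.4365 0.0644 0.0664] h 178.09 j6 -31.5 -> slide [-0.0027 -0.      0.0304] spin -0.31
```

Emit:
servo_tool:
  slide:
    - [-0.002, 0, 0.012]
    - [-0.002, 0, 0.022]
    - [-0.002, 0, 0.031]
    - [-0.002, 0, 0.031]
    - [-0.002, 0, 0.031]
  spin: [-0.2, -0.2, -0.2, -0.2, -0.2]
  grip: [0, 0, 0, 0, 0.6]

```text
time_s: 4.07
tcp_pos: [0.4393, 0.068, 0.0398]
ee_rot: [[-0.028, -1.0, 0.001], [-1.0, 0.028, -0.0], [0.0, -0.001, -1.0]]
wrist_force: [0.5, 0.5, -0.2]
gripper_width: 0.971
gripper_force: 0.0
```

Emit:
servo_tool:
  slide:
    - [0, 0, 0]
    - [0, 0, 0]
    - [0, 0, 0]
    - [0, 0, 0]
    - [0, 0, 0]
  spin: [0, 0, 0, 0, 0]
  grip: [1, 1, 1, 1, 1]

```text
time_s: 4.48
tcp_pos: [0.4386, 0.0688, 0.0397]
ee_rot: [[-0.027, -1.0, 0.001], [-1.0, 0.027, 0.0], [-0.0, -0.001, -1.0]]
wrist_force: [0.5, -0.1, -0.5]
gripper_width: 0.63
gripper_force: 0.0
```

Emit:
servo_tool:
  slide:
    - [0, 0, 0]
    - [0, 0, -0.01]
    - [0, 0, -0.03]
    - [0, 0, -0.06]
    - [0, 0, -0.09]
  spin: [0, 0, 0, 0, 0]
  grip: [1, 1, 1, 1, 1]

```text
time_s: 4.9
tcp_pos: [0.4376, 0.0684, 0.1299]
ee_rot: [[-0.027, -1.0, -0.002], [-1.0, 0.027, -0.001], [0.001, 0.002, -1.0]]
wrist_force: [0.6, -0.0, 0.5]
gripper_width: 0.251
gripper_force: 0.0
```

```bash
python3 - <<'E'
from h import *
capture("top"); s=sense(); print(s["gripper_width"]*87,s["gripper_force"],s["wrist_force"])
to((.5968,-.2168,.16),168.75)
c,P=wcloud(); cv2.imwrite("pics/w3.png",c["pixels"])
p=s["tcp_pos"]; z=P[...,2]
m=(z>p[2]-.02)&(z<p[2]-.002)&(np.hypot(P[...,0]-p[0],P[...,1]-p[1])<.09)
print(m.sum(),[np.percentile(P[m][:,k]-p[k],[.5,99.5]).round(4) for k in(0,1,2)])
E
```

```text
17.536570173824398 0.0 [1.66608317 0.38017771 4.1290032 ]
t 4.95 tcp [0.4419 0.07   0.1361] h 178.6 j6 -31.5 -> slide [ 0.2828 -0.1621 -0.0232] spin 9.85
1 [array([0.0152, 0.0152]), array([-0.0101, -0.0101]), array([-0.003, -0.003])]
```

View pics/w3.png

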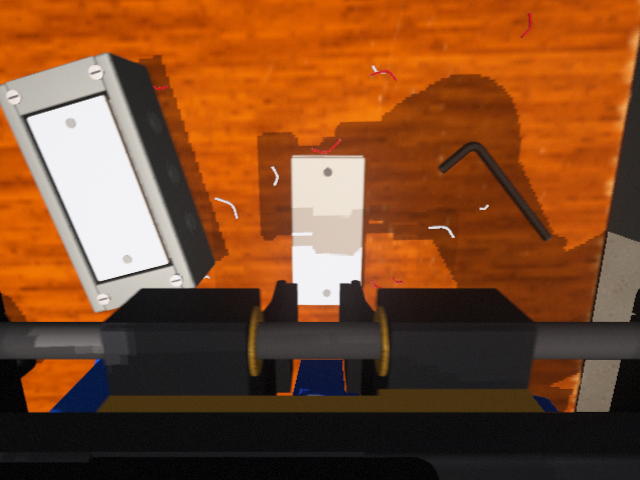

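The wrist view shows the cover still on the bench at (328,230). The fingers close slower than I allowed for, so I lifted before they had closed. I'll reopen, measure again and retry.

Emit:
servo_tool:
  slide:
    - [0, 0, 0]
    - [0, 0, 0]
    - [0, 0, 0]
    - [0, 0, 0]
    - [0, 0, 0]
  spin: [0, 0, 0, 0, 0]
  grip: [0.1, 0.1, 0.1, 0.1, 0.1]

```text
time_s: 5.42
tcp_pos: [0.4379, 0.0685, 0.1284]
ee_rot: [[-0.027, -1.0, -0.002], [-1.0, 0.027, -0.001], [0.001, 0.002, -1.0]]
wrist_force: [-0.4, 0.3, -0.1]
gripper_width: 0.452
gripper_force: 0.0
```

Emit:
servo_tool:
  slide:
    - [0, 0, 0]
    - [0, 0, 0]
    - [0, 0, 0]
    - [0, 0, 0]
    - [0, 0, 0]
  spin: [0, 0, 0, 0, 0]
  grip: [0.1, 0.1, 0.1, 0.1, 0.1]

```text
time_s: 5.83
tcp_pos: [0.4384, 0.0687, 0.1293]
ee_rot: [[-0.027, -1.0, -0.0], [-1.0, 0.027, 0.0], [-0.0, 0.0, -1.0]]
wrist_force: [-0.2, 0.6, 0.2]
gripper_width: 0.828
gripper_force: 0.0
```

```bash
python3 - <<'E'
from h import *
c,P=wcloud()
rect("cover",P,(.437,.065),.09,.018,.04)
print(sense()["gripper_width"]); to((.4364,.067,.036),178.4)
c=capture("top"); rect("cover top",cloud(c),(.437,.065),.09,.018,.04)
to((.4364,.067,.036),178.4)
E
```

```text
cover 10862 [436.4  67.5] [107.7  50.1] 88.4 z 0.0262
0.8534872029668381
t 5.88 tcp [0.4384 0.0687 0.1294] h 178.47 j6 -31.5 -> slide [0.0018 0.002  0.0934] spin 0.07
cover top 970 [436.3  63.8] [103.8  50.1] 88.0 z 0.0269
t 5.93 tcp [0.4384 0.0687 0.1294] h 178.47 j6 -31.5 -> slide [0.0018 0.002  0.0934] spin 0.07
```

Emit:
servo_tool:
  slide:
    - [0.001, 0.002, 0.03]
    - [0.001, 0.002, 0.06]
    - [0.001, 0.002, 0.08]
    - [0.001, 0.002, 0.093]
    - [0.001, 0.002, 0.093]
  spin: [0, 0, 0, 0, 0]
  grip: [0.1, 0.1, 0.1, 0.1, 0.1]

```text
time_s: 6.35
tcp_pos: [0.4345, 0.0668, 0.0339]
ee_rot: [[-0.027, -1.0, -0.006], [-1.0, 0.027, -0.003], [0.003, 0.006, -1.0]]
wrist_force: [0.1, -0.8, 0.6]
gripper_width: 0.898
gripper_force: 0.0
```

Emit:
servo_tool:
  slide:
    - [0, 0, 0]
    - [0, 0, 0]
    - [0, 0, 0]
    - [0, 0, 0]
    - [0, 0, 0]
  spin: [0, 0, 0, 0, 0]
  grip: [1, 1, 1, 1, 1]

```text
time_s: 6.77
tcp_pos: [0.4369, 0.068, 0.0372]
ee_rot: [[-0.027, -1.0, 0.002], [-1.0, 0.027, 0.001], [-0.001, -0.002, -1.0]]
wrist_force: [-0.2, 0.2, 0.2]
gripper_width: 0.609
gripper_force: 0.0
```

Emit:
servo_tool:
  slide:
    - [0, 0, 0]
    - [0, 0, 0]
    - [0, 0, 0]
    - [0, 0, 0]
    - [0, 0, 0]
  spin: [0, 0, 0, 0, 0]
  grip: [1, 1, 1, 1, 1]

```text
time_s: 7.18
tcp_pos: [0.4364, 0.0678, 0.0364]
ee_rot: [[-0.027, -1.0, -0.0], [-1.0, 0.027, -0.0], [0.0, 0.0, -1.0]]
wrist_force: [-0.3, 0.3, -0.3]
gripper_width: 0.226
gripper_force: 0.0
```

```bash
python3 - <<'E'
from h import *
print(finger_overhang if not callable(finger_overhang) else finger_overhang())
c,P=wcloud(); s=capture("scene")
a=cv2.resize(s["pixels"][220:340,190:350],(640,480),interpolation=cv2.INTER_CUBIC)
cv2.imwrite("pics/w4.png",np.hstack([cv2.resize(c["pixels"],(400,300)),cv2.resize(a,(400,300))]))
s=sense(); print(s["gripper_width"],s["gripper_force"],s["wrist_force"]); rect("cover",P,(.437,.065),.09,.018,.04); to((.4364,.067,.036),178.4)
E
```

```text
0.025
0.1345780275498003 0.0 [-0.10687356  0.11850014 -0.7337186 ]
cover 15892 [436.5  67.7] [109.   50.2] 88.4 z 0.0262
t 7.28 tcp [0.4364 0.0677 0.0363] h 178.47 j6 -31.6 -> slide [ 0.0007 -0.0001  0.0003] spin 0.07
```

View pics/w4.png

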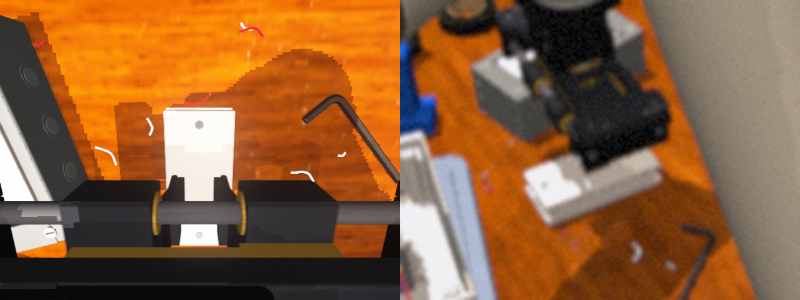

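The fingers at (175,200) and (235,200) passed over the cover's top without touching it, so the tips sit higher than stated. I'll measure them in the depth image.

```bash
python3 - <<'E'
from h import *
c,P=wcloud(); s=sense(); Q=(P-s["tcp_pos"])@np.array(s["ee_rot"])
for u in (278,284,290,370,376,382):
    print(u,[(v,*np.round(Q[v,u]*1000).astype(int)) for v in range(270,345,8)])
m=(Q[...,2]<.008)&(abs(Q[...,1])<.03)&(abs(Q[...,0])<.03)
print(m.sum(), s["gripper_width"], np.percentile(Q[m],[0,5,50,95,100],axis=0).round(4) if m.sum() else 0)
E
```

```text
278 [(270, np.int64(12), np.int64(-19), np.int64(10)), (278, np.int64(8), np.int64(-19), np.int64(10)), (286, np.int64(4), np.int64(-19), np.int64(10)), (294, np.int64(0), np.int64(-19), np.int64(10)), (302, np.int64(-4), np.int64(-19), np.int64(10)), (310, np.int64(11), np.int64(-15), np.int64(-29)), (318, np.int64(11), np.int64(-14), np.int64(-36)), (326, np.int64(33), np.int64(-9), np.int64(-84)), (334, np.int64(32), np.int64(-9), np.int64(-86)), (342, np.int64(30), np.int64(-9), np.int64(-87))]
284 [(270, np.int64(12), np.int64(-16), np.int64(11)), (278, np.int64(8), np.int64(-16), np.int64(10)), (286, np.int64(10), np.int64(-15), np.int64(-5)), (294, np.int64(11), np.int64(-14), np.int64(-15)), (302, np.int64(11), np.int64(-13), np.int64(-22)), (310, np.int64(11), np.int64(-13), np.int64(-29)), (318, np.int64(11), np.int64(-12), np.int64(-37)), (326, np.int64(33), np.int64(-8), np.int64(-84)), (334, np.int64(32), np.int64(-8), np.int64(-86)), (342, np.int64(30), np.int64(-7), np.int64(-87))]
290 [(270, np.int64(12), np.int64(-13), np.int64(10)), (278, np.int64(8), np.int64(-13),
[... 1382 characters left out ...]
64(34), np.int64(11), np.int64(-93))]
382 [(270, np.int64(3), np.int64(33), np.int64(36)), (278, np.int64(-1), np.int64(33), np.int64(35)), (286, np.int64(-6), np.int64(34), np.int64(36)), (294, np.int64(37), np.int64(14), np.int64(-77)), (302, np.int64(37), np.int64(13), np.int64(-83)), (310, np.int64(37), np.int64(13), np.int64(-85)), (318, np.int64(37), np.int64(12), np.int64(-90)), (326, np.int64(37), np.int64(12), np.int64(-92)), (334, np.int64(35), np.int64(12), np.int64(-92)), (342, np.int64(34), np.int64(12), np.int64(-93))]
43827 0.09002042580781261 [[-0.0108 -0.03   -0.1181]
 [ 0.0092 -0.0268 -0.1151]
 [ 0.0249 -0.     -0.1046]
 [ 0.0284  0.0268 -0.0477]
 [ 0.03    0.03    0.0013]]
```

Emit:
servo_tool:
  slide:
    - [0, 0, 0]
    - [0, 0, 0]
    - [0, 0, 0]
    - [0, 0, 0]
    - [0, 0, 0]
  spin: [0, 0, 0, 0, 0]
  grip: [0.1, 0.1, 0.1, 0.1, 0.1]

```text
time_s: 7.75
tcp_pos: [0.4364, 0.0678, 0.0363]
ee_rot: [[-0.027, -1.0, 0.0], [-1.0, 0.027, 0.0], [-0.0, -0.0, -1.0]]
wrist_force: [-0.0, 0.3, -0.3]
gripper_width: 0.379
gripper_force: 0.0
```

Emit:
servo_tool:
  slide:
    - [0, 0, 0]
    - [0, 0, 0]
    - [0, 0, 0]
    - [0, 0, 0]
    - [0, 0, 0]
  spin: [0, 0, 0, 0, 0]
  grip: [0.1, 0.1, 0.1, 0.1, 0.1]

```text
time_s: 8.17
tcp_pos: [0.4364, 0.0678, 0.0364]
ee_rot: [[-0.027, -1.0, 0.0], [-1.0, 0.027, 0.0], [-0.0, -0.0, -1.0]]
wrist_force: [-0.8, -0.5, -0.0]
gripper_width: 0.761
gripper_force: 0.0
```

```bash
python3 - <<'E'
from h import *
s=sense(); c,P=wcloud(); Q=(P-s["tcp_pos"])@np.array(s["ee_rot"])
print("width",s["gripper_width"])
m=(Q[...,2]<.03)&(Q[...,2]>-.03)&(abs(Q[...,0])<.014)&(abs(Q[...,1])<.065)&(P[...,2]>.03)
for sg in(-1,1):
    q=Q[m&(np.sign(Q[...,1])==sg)]
    print(sg,len(q),np.percentile(q,[1,50,99,100],axis=0).round(4) if len(q) else 0)
    for z in range(-30,30,4):
        k=q[(q[:,2]*1000>=z)&(q[:,2]*1000<z+4)]
        if len(k): print(z,len(k),k[:,1].min().round(4),k[:,1].max().round(4),k[:,0].max().round(4))
E
```

```text
width 0.7614566324038075
-1 1191 [[-0.006  -0.0428 -0.0298]
 [ 0.0091 -0.0358 -0.0156]
 [ 0.0111 -0.0331  0.0002]
 [ 0.0113 -0.033   0.0017]]
-30 157 -0.0438 -0.0335 0.0113
-26 190 -0.043 -0.0331 0.0112
-22 160 -0.0422 -0.033 0.0112
-18 147 -0.0422 -0.0331 0.0112
-14 148 -0.0418 -0.033 0.0112
-10 147 -0.0425 -0.0331 0.011
-6 153 -0.0423 -0.0331 0.0113
-2 89 -0.0422 -0.0331 0.0111
1 1194 [[-0.0059  0.0328 -0.0298]
 [ 0.0091  0.0354 -0.0154]
 [ 0.0111  0.0423  0.0005]
 [ 0.0114  0.0435  0.0014]]
-30 171 0.0333 0.0435 0.0112
-26 183 0.0327 0.0424 0.0114
-22 149 0.0327 0.0418 0.0113
-18 155 0.0327 0.042 0.0113
-14 155 0.0327 0.0423 0.011
-10 143 0.0327 0.0419 0.0111
-6 153 0.0327 0.0419 0.0111
-2 85 0.0328 0.0421 0.0108
```

The fingertips end about 1 mm ahead of the TCP instead of 25 mm. I'll go 24 mm lower and watch the force.

Emit:
servo_tool:
  slide:
    - [0, 0, 0.006]
    - [0, 0, 0.012]
    - [0, 0, 0.018]
    - [0, 0, 0.023]
    - [0, 0, 0.023]
  spin: [0, 0, 0, 0, 0]
  grip: [0.1, 0.1, 0.1, 0.1, 0.1]

```text
time_s: 8.63
tcp_pos: [0.4355, 0.0673, 0.012]
ee_rot: [[-0.027, -1.0, -0.003], [-1.0, 0.027, -0.001], [0.001, 0.003, -1.0]]
wrist_force: [0.5, -0.6, 1.0]
gripper_width: 0.899
gripper_force: 0.0
```

Emit:
servo_tool:
  slide:
    - [0, 0, 0]
    - [0, 0, 0]
    - [0, 0, 0]
    - [0, 0, 0]
    - [0, 0, 0]
  spin: [0, 0, 0, 0, 0]
  grip: [1, 1, 1, 1, 1]

```text
time_s: 9.05
tcp_pos: [0.4365, 0.0679, 0.0136]
ee_rot: [[-0.027, -1.0, 0.001], [-1.0, 0.027, 0.0], [-0.0, -0.001, -1.0]]
wrist_force: [-0.8, 0.0, 0.7]
gripper_width: 0.606
gripper_force: 0.0
```

Emit:
servo_tool:
  slide:
    - [0, 0, 0]
    - [0, 0, 0]
    - [0, 0, 0]
    - [0, 0, 0]
    - [0, 0, 0]
  spin: [0, 0, 0, 0, 0]
  grip: [1, 1, 1, 1, 1]

```text
time_s: 9.47
tcp_pos: [0.4365, 0.0679, 0.0136]
ee_rot: [[-0.027, -1.0, 0.0], [-1.0, 0.027, 0.0], [-0.0, -0.0, -1.0]]
wrist_force: [-0.8, -0.8, 3.1]
gripper_width: 0.569
gripper_force: 30.0
```

Emit:
servo_tool:
  slide:
    - [0, 0, -0.015]
    - [0, 0, -0.035]
    - [0, 0, -0.06]
    - [0, 0, -0.09]
    - [0, 0, -0.12]
  spin: [0, 0, 0, 0, 0]
  grip: [1, 1, 1, 1, 1]

```text
time_s: 9.88
tcp_pos: [0.4355, 0.0674, 0.1339]
ee_rot: [[-0.027, -1.0, -0.002], [-1.0, 0.027, -0.001], [0.001, 0.002, -1.0]]
wrist_force: [0.3, 0.5, -1.0]
gripper_width: 0.566
gripper_force: 30.0
```

```bash
python3 - <<'E'
from h import *
capture("top"); s=sense(); print(s["gripper_width"]*87,s["wrist_force"]); to((.5968,-.2168,.13),168.75)
E
```

```text
49.8799982979266 [ 1.96586685 -0.08443152  2.79358328]
t 9.93 tcp [0.4396 0.0689 0.14  ] h 178.57 j6 -31.6 -> slide [ 0.2817 -0.1642  0.0106] spin 9.82
```

Emit:
servo_tool:
  slide:
    - [0.02, -0.012, 0]
    - [0.05, -0.03, 0]
    - [0.08, -0.047, 0]
    - [0.11, -0.064, 0]
    - [0.14, -0.081, 0]
  spin: [1, 2, 4, 6, 8]
  grip: [1, 1, 1, 1, 1]

```text
time_s: 10.35
tcp_pos: [0.5138, -0.0757, 0.1327]
ee_rot: [[-0.167, -0.986, -0.001], [-0.986, 0.167, 0.0], [-0.0, 0.001, -1.0]]
wrist_force: [0.5, 1.3, -2.0]
gripper_width: 0.571
gripper_force: 30.0
```

```bash
python3 - <<'E'
from h import *
to((.5968,-.2168,.13),168.75)
E
```

```text
t 10.35 tcp [ 0.5138 -0.0757  0.1327] h 170.38 j6 -19.1 -> slide [ 0.1252 -0.1054  0.0026] spin 1.63
```

Emit:
servo_tool:
  slide:
    - [0.03, -0.025, 0]
    - [0.06, -0.05, 0]
    - [0.09, -0.076, 0]
    - [0.115, -0.096, 0]
    - [0.126, -0.105, 0]
  spin: [0.5, 1, 1.6, 1.6, 1.6]
  grip: [1, 1, 1, 1, 1]

```text
time_s: 10.77
tcp_pos: [0.5975, -0.2195, 0.1317]
ee_rot: [[-0.196, -0.981, -0.001], [-0.981, 0.196, -0.0], [0.001, 0.0, -1.0]]
wrist_force: [-0.1, 0.8, -1.1]
gripper_width: 0.567
gripper_force: 30.0
```

Emit:
servo_tool:
  slide:
    - [0, 0, 0]
    - [0, 0, 0]
    - [0, 0, 0]
    - [0, 0, 0]
    - [0, 0, 0]
  spin: [0, 0, 0, 0, 0]
  grip: [1, 1, 1, 1, 1]

```text
time_s: 11.18
tcp_pos: [0.596, -0.2149, 0.1336]
ee_rot: [[-0.192, -0.981, -0.0], [-0.981, 0.192, 0.0], [-0.0, 0.0, -1.0]]
wrist_force: [0.1, -0.0, -0.5]
gripper_width: 0.571
gripper_force: 30.0
```

```bash
python3 - <<'E'
from h import *
to((.5968,-.2168,.0595),168.75)
s=sense(); c,P=wcloud(); cv2.imwrite("pics/w5.png",c["pixels"]); z=P[...,2]; 
Q=(P-s["tcp_pos"])@np.array(s["ee_rot"])
m=(Q[...,2]<-.005)&(Q[...,2]>-.02)&(abs(Q[...,1])<.02)&(abs(Q[...,0])<.07)
print(m.sum(),np.percentile(Q[m],[.5,50,99.5],axis=0).round(4))
m=(abs(P[...,2]-.052)<.006)&(np.hypot(P[...,0]-.597,P[...,1]+.217)<.09)
L=P[m][:,:2]-[.5968,-.2168]; a=np.radians(-11.25); print(m.sum(),np.percentile(L@np.array([[np.cos(a),-np.sin(a)],[np.sin(a),np.cos(a)]]),[1,99],axis=0).round(4))
E
```

```text
t 11.18 tcp [ 0.596  -0.2149  0.1336] h 168.95 j6 -5.8 -> slide [ 0.0017 -0.0012  0.0741] spin 0.2
17556 [[-0.0376 -0.0198 -0.0141]
 [ 0.0215  0.0001 -0.0126]
 [ 0.0543  0.0198 -0.0106]]
4919 [[-0.0362 -0.0744]
 [ 0.0362 -0.0458]]
```

View pics/w5.png

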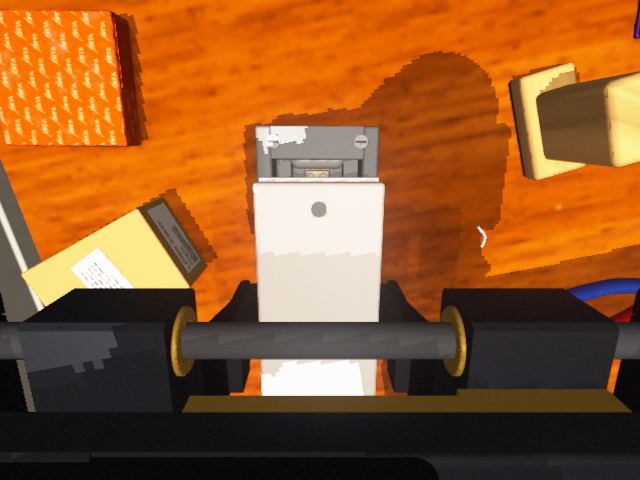

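The wrist view shows the cover held square over the housing, its end at (319,180) and the housing end at (318,128). Lowering now.

Emit:
servo_tool:
  slide:
    - [0.001, -0.001, 0.02]
    - [0.001, -0.001, 0.04]
    - [0.001, -0.001, 0.055]
    - [0.001, -0.001, 0.066]
    - [0.001, -0.001, 0.066]
  spin: [0.2, 0.2, 0.2, 0.2, 0.2]
  grip: [1, 1, 1, 1, 1]

```text
time_s: 11.65
tcp_pos: [0.5953, -0.2163, 0.0649]
ee_rot: [[-0.196, -0.981, -0.005], [-0.981, 0.196, 0.001], [-0.0, 0.005, -1.0]]
wrist_force: [0.3, -0.2, -1.9]
gripper_width: 0.573
gripper_force: 30.0
```

Emit:
servo_tool:
  slide:
    - [0, 0, 0]
    - [0, 0, 0]
    - [0, 0, 0.001]
    - [0, 0, 0.002]
    - [0, 0, 0.003]
  spin: [0, 0, 0, 0, 0]
  grip: [1, 1, 1, 1, 1]

```text
time_s: 12.07
tcp_pos: [0.5975, -0.2172, 0.0651]
ee_rot: [[-0.196, -0.981, 0.001], [-0.981, 0.196, -0.0], [-0.0, -0.001, -1.0]]
wrist_force: [-0.1, -0.4, -1.9]
gripper_width: 0.572
gripper_force: 30.0
```

```bash
python3 - <<'E'
from h import *
for i in range(2):
    capture("top"); to((.5968,-.2165,.058),168.75); s=sense(); print(np.round(s["wrist_force"],2),np.round(s["moment"],2))
E
```

```text
t 12.12 tcp [ 0.5972 -0.2172  0.0646] h 168.66 j6 -5.9 -> slide [-0.0006  0.0005  0.0066] spin -0.09
[ 0.16  0.27 -0.88] [0.04 0.05 0.01]
t 12.17 tcp [ 0.5971 -0.2172  0.0645] h 168.66 j6 -5.9 -> slide [-0.0006  0.0004  0.0065] spin -0.09
[ 0.45  0.54 -1.87] [0.07 0.1  0.04]
```

Emit:
servo_tool:
  slide:
    - [-0.0005, 0.0003, 0.001]
    - [-0.0005, 0.0003, 0.0025]
    - [-0.0005, 0.0003, 0.004]
    - [-0.0005, 0.0003, 0.0055]
    - [-0.0005, 0.0003, 0.0055]
  spin: [0, 0, 0, 0, 0]
  grip: [1, 1, 1, 1, 1]

```text
time_s: 12.58
tcp_pos: [0.5966, -0.2165, 0.0583]
ee_rot: [[-0.197, -0.98, -0.001], [-0.98, 0.197, 0.0], [-0.0, 0.001, -1.0]]
wrist_force: [0.2, -0.3, -0.9]
gripper_width: 0.568
gripper_force: 30.0
```

```bash
python3 - <<'E'
from h import *
for i in range(2):
    capture("top"); to((.5968,-.2165,.058),168.75); s=sense(); print(np.round(s["wrist_force"],2),np.round(s["moment"],2))
E
```

```text
t 12.63 tcp [ 0.5967 -0.2166  0.0585] h 168.67 j6 -6.0 -> slide [-0.0001 -0.0001  0.0005] spin -0.08
[ 0.02 -0.63 -1.09] [0.09 0.12 0.01]
t 12.68 tcp [ 0.5968 -0.2166  0.0587] h 168.67 j6 -6.0 -> slide [-0.0001  0.0001  0.0007] spin -0.08
[-0.99  0.41 -1.51] [ 0.05  0.04 -0.02]
```

Emit:
servo_tool:
  slide:
    - [0, 0, 0.0005]
    - [0, 0, 0.0005]
    - [0, 0, 0.0005]
    - [0, 0, 0.0005]
    - [0, 0, 0.0005]
  spin: [0, 0, 0, 0, 0]
  grip: [1, 1, 0.2, 0.2, 0.2]

```text
time_s: 13.1
tcp_pos: [0.5972, -0.2167, 0.0587]
ee_rot: [[-0.196, -0.981, 0.001], [-0.981, 0.196, -0.0], [0.0, -0.001, -1.0]]
wrist_force: [0.2, 0.1, -0.3]
gripper_width: 0.718
gripper_force: 0.0
```

Emit:
servo_tool:
  slide:
    - [0, 0, 0]
    - [0, 0, 0]
    - [0, 0, 0]
    - [0, 0, 0]
    - [0, 0, -0.005]
  spin: [0, 0, 0, 0, 0]
  grip: [0.2, 0.2, 0.2, 0.2, 0.2]

```text
time_s: 13.52
tcp_pos: [0.5961, -0.2164, 0.0625]
ee_rot: [[-0.197, -0.98, -0.002], [-0.98, 0.197, 0.001], [-0.0, 0.002, -1.0]]
wrist_force: [0.3, 0.2, -0.3]
gripper_width: 0.8
gripper_force: 0.0
```

Emit:
servo_tool:
  slide:
    - [0, 0, -0.025]
    - [0, 0, -0.055]
    - [0, 0, -0.09]
    - [0, 0, -0.12]
    - [0, 0, -0.15]
  spin: [0, 0, 0, 0, 0]
  grip: [0.2, 0.2, 0.2, 0.2, 0.2]

```text
time_s: 13.93
tcp_pos: [0.5968, -0.2166, 0.2157]
ee_rot: [[-0.196, -0.981, 0.001], [-0.981, 0.196, -0.0], [0.0, -0.001, -1.0]]
wrist_force: [0.9, 0.2, -0.0]
gripper_width: 0.801
gripper_force: 0.0
```

Emit:
servo_tool:
  slide:
    - [0.02, 0, 0]
    - [0.04, 0, 0]
    - [0.05, 0, 0]
    - [0.05, 0, 0]
    - [0.05, 0, 0]
  spin: [0, 0, 0, 0, 0]
  grip: [0.2, 0.2, 0.2, 0.2, 0.2]

```text
time_s: 14.35
tcp_pos: [0.5867, -0.2658, 0.2129]
ee_rot: [[-0.198, -0.98, -0.001], [-0.98, 0.198, 0.0], [-0.0, 0.001, -1.0]]
wrist_force: [0.9, -0.2, -0.1]
gripper_width: 0.798
gripper_force: 0.0
```

```bash
python3 - <<'E'
from h import *
capture("top"); to((.427,-.2627,.2),5.8); c,P=wcloud(); cv2.imwrite("pics/w6.png",c["pixels"])
rect("cover",P,(.597,-.2165),.08,.062,.08)
rect("rim",P,(.597,-.2165),.088,.047,.057)
m=(P[...,2]>.062)&(P[...,2]<.08)&(np.hypot(P[...,0]-.597,P[...,1]+.2165)<.08)
A=np.c_[P[m][:,:2]-[.597,-.2165],np.ones(m.sum())]; print("plane",np.linalg.lstsq(A,P[m][:,2],rcond=None)[0])
rect("pb",P,(.427,-.2627),.05,.08,.1)
to((.427,-.2627,.2),5.8)
E
```

```text
t 14.4 tcp [ 0.5869 -0.2653  0.2128] h 168.65 j6 -1.4 -> slide [0.0289 0.1573 0.013 ] spin -17.15
cover 6095 [ 594.6 -227.9] [86.3 50. ] 78.6 z 0.0704
rim 4960 [ 593.6 -233. ] [117.   74.1] 78.6 z 0.0521
plane [-0.00296482 -0.01182962  0.07028478]
pb 2212 [ 427.7 -261.9] [23.8 44.6] 5.8 z 0.0897
t 14.45 tcp [ 0.587  -0.265   0.2129] h 168.69 j6 -1.4 -> slide [0.0291 0.1574 0.013 ] spin -17.11
```

View pics/w6.png

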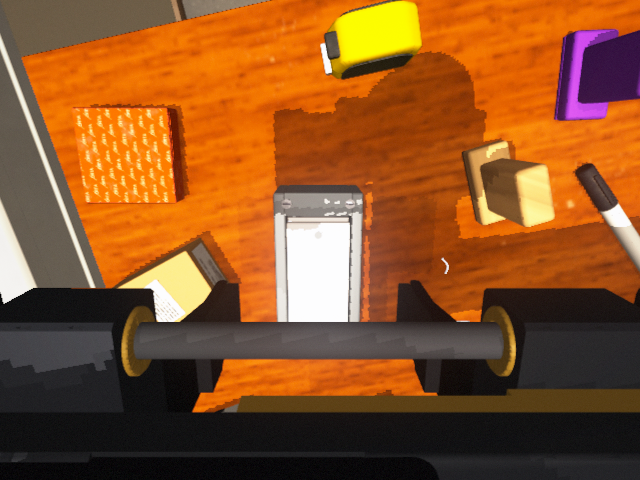

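The cover rests on the catches with its top at 70.3 mm, level and centred (image around (318,270)). Next is the wooden block, at (515,185).

Emit:
servo_tool:
  slide:
    - [0.006, 0.032, 0.003]
    - [0.012, 0.064, 0.006]
    - [0.018, 0.096, 0.009]
    - [0.024, 0.128, 0.012]
    - [0.029, 0.157, 0.013]
  spin: [-3.5, -7, -10.5, -14, -17.1]
  grip: [0.2, 0.2, 0.2, 0.2, 0.2]

```text
time_s: 14.87
tcp_pos: [0.4255, -0.2622, 0.1996]
ee_rot: [[0.104, -0.995, -0.002], [-0.995, -0.104, 0.001], [-0.001, 0.002, -1.0]]
wrist_force: [0.3, -1.0, -0.4]
gripper_width: 0.802
gripper_force: 0.0
```

Emit:
servo_tool:
  slide:
    - [0, 0, 0.01]
    - [0, 0, 0.03]
    - [0, 0, 0.05]
    - [0, 0, 0.07]
    - [0, 0, 0.08]
  spin: [0, 0, 0, 0, 0]
  grip: [0.2, 0.2, 0.2, 0.2, 0.2]

```text
time_s: 15.28
tcp_pos: [0.4266, -0.2621, 0.118]
ee_rot: [[0.101, -0.995, -0.003], [-0.995, -0.101, 0.001], [-0.002, 0.003, -1.0]]
wrist_force: [0.3, -0.3, 0.0]
gripper_width: 0.798
gripper_force: 0.0
```

```bash
python3 - <<'E'
from h import *
c,P=wcloud()
rect("pb",P,(.4275,-.2622),.05,.08,.1)
to((.4275,-.2622,.06),5.8)
E
```

```text
pb 3770 [ 427.  -262.6] [23.9 43.7] 5.0 z 0.0899
t 15.33 tcp [ 0.4259 -0.2618  0.1168] h -174.23 j6 18.8 -> slide [ 0.0007 -0.0019  0.0567] spin -0.03
```

Emit:
servo_tool:
  slide:
    - [0.0005, -0.001, 0.015]
    - [0.0005, -0.001, 0.03]
    - [0.0005, -0.001, 0.045]
    - [0.0005, -0.001, 0.057]
    - [0.0005, -0.001, 0.057]
  spin: [0, 0, 0, 0, 0]
  grip: [0.2, 0.2, 0.2, 0.2, 0.2]

```text
time_s: 15.75
tcp_pos: [0.4276, -0.2627, 0.0615]
ee_rot: [[0.101, -0.995, -0.004], [-0.995, -0.101, 0.001], [-0.002, 0.004, -1.0]]
wrist_force: [-0.4, 0.4, -0.6]
gripper_width: 0.798
gripper_force: 0.0
```

Emit:
servo_tool:
  slide:
    - [0, 0, 0]
    - [0, 0, 0]
    - [0, 0, 0]
    - [0, 0, 0]
    - [0, 0, 0]
  spin: [0, 0, 0, 0, 0]
  grip: [1, 1, 1, 1, 1]

```text
time_s: 16.17
tcp_pos: [0.429, -0.2637, 0.0641]
ee_rot: [[0.101, -0.995, 0.001], [-0.995, -0.101, -0.0], [0.001, -0.001, -1.0]]
wrist_force: [0.2, 0.2, 1.0]
gripper_width: 0.507
gripper_force: 0.0
```

Emit:
servo_tool:
  slide:
    - [0, 0, 0]
    - [0, 0, 0]
    - [0, 0, 0]
    - [0, 0, 0]
    - [0, 0, 0]
  spin: [0, 0, 0, 0, 0]
  grip: [1, 1, 1, 1, 1]

```text
time_s: 16.58
tcp_pos: [0.4283, -0.2636, 0.0634]
ee_rot: [[0.1, -0.995, -0.0], [-0.995, -0.1, 0.0], [-0.0, 0.0, -1.0]]
wrist_force: [-1.0, -0.1, 0.6]
gripper_width: 0.272
gripper_force: 29.8
```

```bash
python3 - <<'E'
from h import *
s=sense(); print(s["gripper_width"]*87,s["gripper_force"],s["wrist_force"]); to((.4275,-.2622,.06),5.8)
E
```

```text
23.698854400168045 29.83637373894453 [-0.98657654 -0.05865222  0.62814536]
t 16.58 tcp [ 0.4283 -0.2636  0.0634] h -174.24 j6 18.8 -> slide [-0.0015  0.0006  0.0034] spin -0.04
```

Emit:
servo_tool:
  slide:
    - [0, 0, -0.015]
    - [0, 0, -0.035]
    - [0, 0, -0.06]
    - [0, 0, -0.085]
    - [0, 0, -0.1]
  spin: [0, 0, 0, 0, 0]
  grip: [1, 1, 1, 1, 1]

```text
time_s: 17.0
tcp_pos: [0.429, -0.2638, 0.1652]
ee_rot: [[0.101, -0.995, 0.002], [-0.995, -0.101, -0.001], [0.001, -0.002, -1.0]]
wrist_force: [-0.0, 0.0, -2.4]
gripper_width: 0.275
gripper_force: 29.8
```

```bash
python3 - <<'E'
from h import *
capture("top"); to((.5968,-.2173,.16),168.75)
E
```

```text
t 17.05 tcp [ 0.4305 -0.2644  0.1677] h -174.19 j6 18.8 -> slide [-0.0301 -0.1701  0.0087] spin 17.06
```

Emit:
servo_tool:
  slide:
    - [-0.005, -0.028, 0]
    - [-0.011, -0.063, 0]
    - [-0.018, -0.1, 0]
    - [-0.024, -0.137, 0]
    - [-0.03, -0.17, 0]
  spin: [3, 7, 11, 14, 17.1]
  grip: [1, 1, 1, 1, 1]

```text
time_s: 17.47
tcp_pos: [0.5957, -0.2157, 0.1613]
ee_rot: [[-0.199, -0.98, -0.002], [-0.98, 0.199, 0.001], [-0.001, 0.002, -1.0]]
wrist_force: [0.4, -0.5, -2.2]
gripper_width: 0.272
gripper_force: 29.8
```

Emit:
servo_tool:
  slide:
    - [0, 0, 0]
    - [0, 0, 0]
    - [0, 0, 0]
    - [0, 0, 0]
    - [0, 0, 0]
  spin: [0, 0, 0, 0, 0]
  grip: [1, 1, 1, 1, 1]

```text
time_s: 17.88
tcp_pos: [0.5934, -0.2171, 0.1631]
ee_rot: [[-0.197, -0.98, -0.001], [-0.98, 0.197, 0.0], [-0.0, 0.001, -1.0]]
wrist_force: [0.4, -0.2, -3.0]
gripper_width: 0.269
gripper_force: 30.0
```

```bash
python3 - <<'E'
from h import *
capture("top"); to((.5968,-.2173,.1355),168.75); s=sense(); print(s["wrist_force"])
E
```

```text
t 17.93 tcp [ 0.5936 -0.2171  0.1635] h 168.63 j6 -5.9 -> slide [-0.0004 -0.0032  0.028 ] spin -0.12
[ 0.08706658 -0.09359475 -2.5920758 ]
```

Emit:
servo_tool:
  slide:
    - [0, -0.003, 0.008]
    - [0, -0.003, 0.016]
    - [0, -0.003, 0.022]
    - [0, -0.003, 0.026]
    - [0, -0.003, 0.026]
  spin: [0, 0, 0, 0, 0]
  grip: [1, 1, 1, 1, 1]

```text
time_s: 18.35
tcp_pos: [0.5965, -0.2171, 0.1355]
ee_rot: [[-0.197, -0.98, -0.003], [-0.98, 0.197, 0.001], [-0.0, 0.003, -1.0]]
wrist_force: [0.0, 0.1, -3.1]
gripper_width: 0.267
gripper_force: 30.0
```

Emit:
servo_tool:
  slide:
    - [0, 0, 0.001]
    - [0, 0, 0.002]
    - [0, 0, 0.003]
    - [0, 0, 0.004]
    - [0, 0, 0.005]
  spin: [0, 0, 0, 0, 0]
  grip: [1, 1, 1, 1, 1]

```text
time_s: 18.77
tcp_pos: [0.5981, -0.2173, 0.1334]
ee_rot: [[-0.196, -0.981, 0.001], [-0.981, 0.196, -0.001], [0.0, -0.001, -1.0]]
wrist_force: [-0.5, 1.6, 3.0]
gripper_width: 0.278
gripper_force: 30.0
```

```bash
python3 - <<'E'
from h import *
to((.5968,-.2173,.1154),168.75); s=sense(); print(s["wrist_force"],s["moment"])
E
```

```text
t 18.77 tcp [ 0.5981 -0.2173  0.1334] h 168.69 j6 -5.9 -> slide [0.0002 0.0013 0.018 ] spin -0.06
[-0.48798044  1.55336827  2.99548457] [ 0.5215258   0.57857644 -0.04096746]
```

Contact is made. Pressing down steadily.

Emit:
servo_tool:
  slide:
    - [0, 0.0005, 0.002]
    - [0, 0.001, 0.004]
    - [0, 0.001, 0.006]
    - [0, 0.001, 0.008]
    - [0, 0.001, 0.01]
  spin: [0, 0, 0, 0, 0]
  grip: [1, 1, 1, 1, 1]

```text
time_s: 19.18
tcp_pos: [0.5989, -0.218, 0.1274]
ee_rot: [[-0.195, -0.981, 0.007], [-0.981, 0.195, -0.003], [0.002, -0.008, -1.0]]
wrist_force: [-2.1, 1.5, 12.1]
gripper_width: 0.274
gripper_force: 30.0
```

```bash
python3 - <<'E'
from h import *
to((.5968,-.2173,.1154),168.75); s=sense(); print(s["wrist_force"],s["moment"])
E
```

```text
t 19.18 tcp [ 0.5989 -0.218   0.1274] h 168.78 j6 -5.9 -> slide [-0.0003  0.0023  0.012 ] spin 0.03
[-2.07670603  1.53186272 12.11955531] [ 0.48882523  0.80100608 -0.03432705]
```

Emit:
servo_tool:
  slide:
    - [0, 0.0005, 0.002]
    - [0, 0.001, 0.004]
    - [0, 0.001, 0.006]
    - [0, 0.001, 0.008]
    - [0, 0.001, 0.01]
  spin: [0, 0, 0, 0, 0]
  grip: [1, 1, 1, 1, 1]

```text
time_s: 19.6
tcp_pos: [0.5953, -0.2168, 0.1153]
ee_rot: [[-0.195, -0.981, -0.001], [-0.981, 0.195, -0.001], [0.001, 0.001, -1.0]]
wrist_force: [-6.7, 7.2, 23.5]
gripper_width: 0.269
gripper_force: 30.0
```

```bash
python3 - <<'E'
from h import *
capture("top"); to((.5968,-.2173,.1154),168.75); s=sense(); print(s["wrist_force"],s["moment"])
E
```

```text
t 19.65 tcp [ 0.5953 -0.2167  0.1154] h 168.74 j6 -5.9 -> slide [ 0.0003 -0.0016 -0.    ] spin -0.01
[-5.28695351  4.47577795 13.90456984] [ 1.3259911   1.86519864 -0.09156244]
```

Emit:
servo_tool:
  slide:
    - [0, 0, 0.001]
    - [0, 0, 0.001]
    - [0, 0, 0.001]
    - [0, 0, 0.001]
    - [0, 0, 0]
  spin: [0, 0, 0, 0, 0]
  grip: [1, 1, 1, 1, 1]

```text
time_s: 20.07
tcp_pos: [0.5952, -0.2167, 0.1154]
ee_rot: [[-0.196, -0.981, -0.0], [-0.981, 0.196, -0.001], [0.001, 0.0, -1.0]]
wrist_force: [-3.0, 3.6, 9.3]
gripper_width: 0.274
gripper_force: 30.0
```

Emit:
servo_tool:
  slide:
    - [0, 0, -0.005]
    - [0, 0, -0.015]
    - [0, 0, -0.03]
    - [0, 0, -0.045]
    - [0, 0, -0.055]
  spin: [0, 0, 0, 0, 0]
  grip: [1, 1, 1, 1, 1]

```text
time_s: 20.48
tcp_pos: [0.5957, -0.2171, 0.168]
ee_rot: [[-0.197, -0.981, -0.0], [-0.981, 0.197, -0.0], [0.0, 0.0, -1.0]]
wrist_force: [0.7, -0.2, -3.8]
gripper_width: 0.273
gripper_force: 30.0
```

```bash
python3 - <<'E'
from h import *
capture("top"); s=sense(); print(s["wrist_force"]); to((.4275,-.2627,.165),5.8)
E
```

```text
[ 0.1424405  -0.56179199 -1.72167662]
t 20.53 tcp [ 0.5968 -0.2174  0.1702] h 168.69 j6 -5.9 -> slide [0.0776 0.1572 0.0046] spin -17.11
```

Emit:
servo_tool:
  slide:
    - [0.015, 0.03, 0]
    - [0.031, 0.063, 0]
    - [0.047, 0.096, 0]
    - [0.063, 0.128, 0]
    - [0.078, 0.157, 0]
  spin: [-3.5, -7, -10.5, -14, -17.1]
  grip: [1, 1, 1, 1, 1]

```text
time_s: 20.95
tcp_pos: [0.4236, -0.2624, 0.1664]
ee_rot: [[0.103, -0.995, -0.002], [-0.995, -0.103, 0.001], [-0.001, 0.002, -1.0]]
wrist_force: [-0.3, -0.4, -2.4]
gripper_width: 0.27
gripper_force: 30.0
```

Emit:
servo_tool:
  slide:
    - [0, 0, 0]
    - [0, 0, 0.02]
    - [0, 0, 0.04]
    - [0, 0, 0.06]
    - [0, 0, 0.08]
  spin: [0, 0, 0, 0, 0]
  grip: [1, 1, 1, 1, 1]

```text
time_s: 21.37
tcp_pos: [0.4261, -0.2625, 0.0863]
ee_rot: [[0.1, -0.995, -0.0], [-0.995, -0.1, 0.0], [-0.0, 0.0, -1.0]]
wrist_force: [0.0, -0.3, -2.3]
gripper_width: 0.278
gripper_force: 30.0
```

```bash
python3 - <<'E'
from h import *
c=capture("top"); P=cloud(c); s=sense(); print(s["wrist_force"]); to((.4275,-.2627,.0634),5.8)
a=np.radians(-11.3); ex=np.array([np.cos(a),np.sin(a)]); ey=np.array([-np.sin(a),np.cos(a)])
L=P[...,:2]-[.5967,-.2171]; X=L@ex; Y=L@ey
for y0 in(-.04,-.02,0,.02,.04):
    m=(abs(X)<.02)&(abs(Y-y0)<.008); print(y0,m.sum(),np.median(P[m][:,2]).round(4))
m=(abs(abs(X)-.032)<.003)&(abs(Y)<.06); print("rim",np.median(P[m][:,2]).round(4))
E
```

```text
[-0.97128733  0.80707357 -5.94445022]
t 21.42 tcp [ 0.4233 -0.2614  0.0822] h -174.35 j6 18.8 -> slide [ 0.0018 -0.0042  0.0188] spin -0.15
-0.04 180 0.0535
-0.02 180 0.0532
0 185 0.053
0.02 183 0.0528
0.04 178 0.053
rim 0.0529
```

The cover is flush: its top and the rim both read 53 mm. Setting the block down.

Emit:
servo_tool:
  slide:
    - [0, 0, 0.005]
    - [0, 0, 0.01]
    - [0, 0, 0.015]
    - [0, 0, 0.018]
    - [0, 0, 0.018]
  spin: [0, 0, 0, 0, 0]
  grip: [1, 1, 1, 1, 1]

```text
time_s: 21.83
tcp_pos: [0.4263, -0.2625, 0.0693]
ee_rot: [[0.1, -0.995, -0.0], [-0.995, -0.1, 0.0], [-0.0, 0.0, -1.0]]
wrist_force: [-0.5, 0.5, -3.2]
gripper_width: 0.272
gripper_force: 30.0
```

Emit:
servo_tool:
  slide:
    - [0, 0, 0.001]
    - [0, 0, 0.002]
    - [0, 0, 0.003]
    - [0, 0, 0.003]
    - [0, 0, 0.003]
  spin: [0, 0, 0, 0, 0]
  grip: [1, 1, 1, 1, 1]

```text
time_s: 22.25
tcp_pos: [0.4264, -0.2625, 0.0665]
ee_rot: [[0.101, -0.995, 0.0], [-0.995, -0.101, -0.0], [0.0, -0.0, -1.0]]
wrist_force: [0.2, -0.2, -3.1]
gripper_width: 0.268
gripper_force: 30.0
```

Emit:
servo_tool:
  slide:
    - [0, 0, 0.001]
    - [0, 0, 0.002]
    - [0, 0, 0.003]
    - [0, 0, 0.0032]
    - [0, 0, 0.0032]
  spin: [0, 0, 0, 0, 0]
  grip: [1, 1, 1, 1, 1]

```text
time_s: 22.67
tcp_pos: [0.4264, -0.2625, 0.0634]
ee_rot: [[0.101, -0.995, 0.0], [-0.995, -0.101, -0.0], [0.0, -0.0, -1.0]]
wrist_force: [-0.7, 1.4, -0.2]
gripper_width: 0.268
gripper_force: 30.0
```

Weight is off the wrist, so the foot is on the bench. Releasing slowly and withdrawing.

Emit:
servo_tool:
  slide:
    - [0, 0, 0]
    - [0, 0, 0]
    - [0, 0, 0]
    - [0, 0, 0]
    - [0, 0, 0]
  spin: [0, 0, 0, 0, 0]
  grip: [0.4, 0.4, 0.4, 0.4, 0.4]

```text
time_s: 23.08
tcp_pos: [0.4265, -0.2626, 0.0633]
ee_rot: [[0.101, -0.995, 0.0], [-0.995, -0.101, -0.0], [0.0, -0.0, -1.0]]
wrist_force: [0.1, 1.1, -0.5]
gripper_width: 0.552
gripper_force: 0.0
```

Emit:
servo_tool:
  slide:
    - [0, 0, 0]
    - [0, 0, 0]
    - [0, 0, 0]
    - [0, 0, 0]
    - [0, 0, 0]
  spin: [0, 0, 0, 0, 0]
  grip: [0.3, 0.3, 0.3, 0.3, 0.3]

```text
time_s: 23.5
tcp_pos: [0.4263, -0.2625, 0.0631]
ee_rot: [[0.1, -0.995, 0.0], [-0.995, -0.1, 0.0], [-0.0, -0.0, -1.0]]
wrist_force: [0.0, -0.3, -0.2]
gripper_width: 0.695
gripper_force: 0.0
```

Emit:
servo_tool:
  slide:
    - [0, 0, -0.015]
    - [0, 0, -0.04]
    - [0, 0, -0.07]
    - [0, 0, -0.1]
    - [0, 0, -0.13]
  spin: [0, 0, 0, 0, 0]
  grip: [0.3, 0.3, 0.3, 0.3, 0.3]

```text
time_s: 23.92
tcp_pos: [0.4259, -0.2624, 0.1945]
ee_rot: [[0.101, -0.995, -0.0], [-0.995, -0.101, 0.0], [-0.0, 0.0, -1.0]]
wrist_force: [1.1, 0.1, -0.1]
gripper_width: 0.703
gripper_force: 0.0
```

```bash
python3 - <<'E'
from h import *
c,P=wcloud(); c,P=wcloud(); rect("pb",P,(.427,-.2625),.05,.08,.1)
m=(P[...,2]>.08)&(P[...,2]<.1)&(np.hypot(P[...,0]-.427,P[...,1]+.2625)<.05)
A=np.c_[P[m][:,:2],np.ones(m.sum())]; print(np.linalg.lstsq(A,P[m][:,2],rcond=None)[0])
cv2.imwrite("pics/w7.png",c["pixels"])
E
```

```text
pb 1961 [ 426.3 -260.9] [24.  43.3] 6.6 z 0.0899
[-0.00657949  0.02805089  0.09973703]
```

View pics/w7.png

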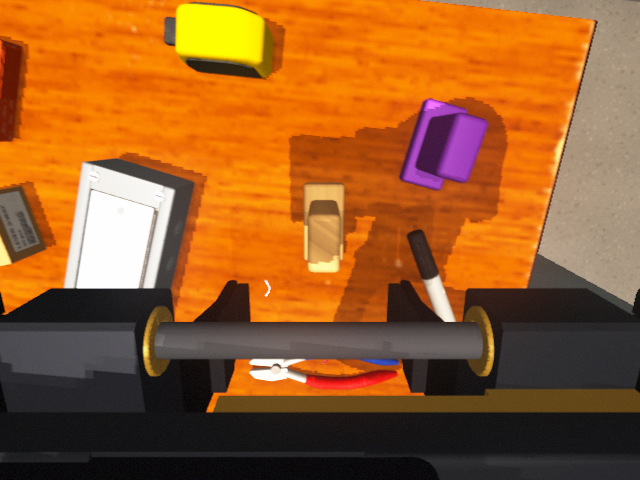

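The wrist view shows the block upright at (323,230), clear of the housings, and the cover flush at (118,240). Handing in.

```bash
python3 -c "
from station import *
print(finish_job())"
```

```text
the job is handed in; nothing more can be done
None
```

The cover is snapped in flush with the open housing's rim, the wooden press block is back upright on the bench clear of both housings, and the job is handed in at about 24 s of the 72 s; no verdict was returned.

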